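# Bring the label printer back into service

### The arm

A 6-joint arm with a two-finger parallel gripper is mounted at the origin on the work surface. World frame = base frame: x ahead of the robot, y to its left, z up, the work surface at z = 0. Lengths are in mm, angles in degrees, forces in N, time in s.
With the tool pointing down it reaches from about 300 to 850 mm from the base axis. Payload 4.2 kg.
Tool frame: the origin (TCP) lies midway between the tips of the shut fingers; the grasp point (between the pads) lies 19 mm behind it; z points along the fingers, y is the line along which they close (so a half turn about z gives the same grasp; the last joint's range is limited). The gripper opens to 91 mm and grips with 3 to 60 N. Pads are 32 mm wide; open, the fingers measure 118 mm over their backs; the gripper's body (76 mm by 178 mm) begins 60 mm behind the grasp point.
Start: joints at [-66.177, 18.312, 89.639, -0, 72.044, -1.146], TCP at [242.733, -521.271, 213.976] pointing down, gripper open.
Joint ranges: [-177.97, 177.97], [-48.28, 115.42], [12.27, 149.76], [-77.06, 257.06], [2.81, 150.46], [-146.56, 146.56]. Speed limits (degrees/s): [147.25, 147.25, 180, 180, 180, 180].

### API

Orientations are given as [roll, pitch, yaw] about the fixed x, y, z axes, in that order (R = Rz(yaw) Ry(pitch) Rx(roll)).
In Python, from workcell import env gives the robot as it stands.
- The arm moves only by the tool send_rows, never from a script. Its argument "steps" is a list that holds one entry, the list of rows, each a list of 5 numbers: the shift along the tool's x, y, z scaled (see below), then the turn about the tool's z scaled (see below), then the opening, from 0 (shut) to 1 (fully open). In form: [[[dx, dy, dz, yaw, fingers], ...]]. A call has 1 to 5 rows; each row shifts and turns the commanded pose from where the row before left it, along the tool's axes as they then stand; what a row does not reach is not made up. The controller multiplies each number of a shift by 0.04 m and each number of a turn by 0.12 rad. A row lasts 1/12 s, in which the tool goes at most 41.7 mm and 7.16 degrees, less where a joint would pass 70% of its speed; a pose out of reach is approached as far as the arm can. A call with a number of a shift or a turn outside -1 to 1 is refused whole. A call with a gripper value outside its range is refused whole. The fingers move at their own pace and stop on an object; "squeeze" is the grip in N (left out, the last holds). Time passes only in rows, so rows that do not move let the fingers close. It gives the time, the measured TCP pose, the force, the opening and the grip force at its end, in the units of the state.
- env.state(): the state, without advancing time (a new reading comes with each control period).
- env.grab_frame(name): name is "scene" or "side" or "wrist"; returns a dict with "pixels" (400x640x3 uint8, red, green, blue), "depth" (400x640 float32, mm along the optical axis (not along the pixel's ray), 0 where there is no reading), "intrinsics" (3x3 intrinsics, pixels), "cam_to_world" (4x4, takes a point from camera to world coordinates). Camera axes: x right, y down, z forward; pixel columns grow to the right and rows downward; lengths in mm; the calibration is good to about 2 mm. The wrist camera is an equidistant fisheye: a pixel r from the principal point sees the ray r / f radians off the axis. A picture is of the moment at which its call begins.
- env.job_done(): hands the job in; it is judged then, once.
The state is a dict: "time_s": time; "qpos": joint angles; "qvel": joint speeds; "effort": joint torques, N m; "ee_pos": TCP position; "ee_rot": TCP orientation; "force": force on the tool from outside, world axes, zero at the start; "torque": the same for the moment, N m; "gripper_width": finger opening in mm; "gripper_force": force on a finger pad.
Only numpy, scipy, OpenCV 4.12 (cv2) and the standard library are available. Lean on these libraries where they do the work, as an engineer would, in place of code of your own. Each camera call takes 0.05 s, during which the arm holds its last target. There are 200 camera calls.

### The job

The dispensary's label printer has just been given a new roll. With your fingertips push its open lid fully shut, then press down the raised end of the larger rocker on the power block until it has tipped fully over, then press the printer's long key all the way down, hold it down for two seconds, and let it come back up. Only press: do not lift or shift the power block, leave the smaller rocker, the printer's small round button and the things standing about alone, and do not press the long key before the lid is shut and the rocker is over.

Things in the scene. Friction and masses are not known exactly. Their poses are not given: they have to be found in the camera images.
- printer: Grey desktop label printer, fixed to the bench, 200 (x) x 170 (y) x 150 mm high with its lid shut. Origin: centre of its underside. Its x axis points from its front (key deck and label slot) to its back, z up. Flat key deck at the front, from x -100 to -35 mm, 125 mm high; behind it the roll bay, covered by the lid, whose top is 150 mm above the origin when shut.
- lid (a joint): Hinge angle of the printer's lid, rad: 0 is fully shut (level), it grows as the lid's front edge rises; starts at 0.5 to 0.95, stop at 1.3. The lid is a plate 125 mm from hinge to front edge, 166 mm wide, 10 mm thick. A stiff hinge holds it wherever it is left (1 to 4 N downward on its front half moves it).
- lid_edge (a point): Middle of the upper front (free) edge of the lid, on its outer face; moves with the lid. When shut it is at x -35, y 0, z +150 mm from the printer's origin.
- lid_hinge (a point): Point on the lid's hinge axis (parallel to the printer's y), at the middle of the lid's width: x +90, z +140 mm from the printer's origin. The lid's outer face lies 10 mm beyond this axis.
- feed_key (a joint): Travel of the printer's long key, m: 0 is up, 0.005 fully down. It springs back by itself; fully down takes about 4 N.
- feed_key_top (a point): Centre of the top of the long grey key, 50 mm (printer's y) x 22 mm (x), on the key deck at x -72, y -25 mm from the printer's origin, its top 10 mm above the deck when up; moves with the key and has the printer's axes.
- cancel_button (a joint): Travel of the printer's small round button, m: 0 is up, 0.005 down. Leave alone.
- cancel_button_top (a point): Centre of the top of the small round grey button, 18 mm across, on the key deck 83 mm to the +y side of the long key; its top 10 mm above the deck.
- power_block: White desktop power block, loose, about 0.65 to 1.05 kg, 150 (x) x 170 (y) x 45 mm high. Origin: centre of its underside; z up. Two black rockers side by side in its -x half and two flush round sockets in its +x half.
- large_rocker (a joint): Angle of the larger rocker, rad: 0 as found (its +x end raised), 0.44 fully tipped over (its +x end down, -x end raised). It turns about the block's y axis and stays where it is left; 2.5 to 4 N on the raised end tips it.
- large_rocker_raised_end (a point): Middle of the top edge of the raised (+x) end of the larger black rocker, which is 56 mm long (block's x) and 36 mm wide. The rocker's pivot lies at x -30, y -42, z 57 mm from the block's origin, in its top face; this end goes from 63 mm down to 51 mm above the bench. Moves with the rocker.
- small_rocker (a joint): Angle of the smaller rocker, rad: 0 as found, 0.44 tipped over. Leave alone.
- small_rocker_raised_end (a point): Middle of the top edge of the raised (+x) end of the smaller black rocker, 32 mm long and 18 mm wide; its pivot lies at x -30, y +42, z 57 mm from the block's origin.
- pill_bottle: Amber pill jar with white cap, 42 mm across, 80 mm high, loose and upright. Origin: centre of its underside. Bystander.
- label_roll: Spare roll of labels standing on its end, 72 mm across, 50 mm high, loose. Origin: centre of its underside. Bystander.
- carton: Small cardboard carton, 50 x 90 x 55 mm high, loose. Origin: centre of its underside. Bystander.
There are look-alikes about, which are no part of the job. Several things have the shape of the power_block; the one meant has the colours described above.

How it is judged (in metres and radians):
On the way, in this order (a step that is already met when the one before it is completed fails the run):
1. the printer's lid is pushed fully shut (value of joint lid below 0.04 rad), for 0.2 s.
2. the larger rocker is tipped fully over (value of joint large_rocker above 0.38 rad and value of joint lid below 0.04 rad), for 0.2 s.
3. the long key is held all the way down for two seconds (1.5 s are enough) (all of step 2 and value of joint feed_key above 0.004 m), for 1.5 s.
At the end, for the whole second after the job is handed in: Lid shut (under 0.04 rad), larger rocker over (above 0.38 rad), long key back up (under 1 mm), smaller rocker and round button as found, power block flat, still and within 30 mm of its start, bystanders within 30 mm of theirs (all of step 2 and value of joint feed_key below 0.001 m and value of joint small_rocker below 0.1 rad and value of joint cancel_button below 0.0015 m and not (distance of power_block from where it was at the start of the episode above 0.03 m) and angle between power_block's own z axis and vertical below 0.05 rad and linear speed of power_block below 0.02 m/s and not (distance of pill_bottle from where it was at the start of the episode above 0.03 m) and not (distance of label_roll from where it was at the start of the episode above 0.03 m) and not (distance of carton from where it was at the start of the episode above 0.03 m)); the robot touches nothing.
It fails at once if the long key is pressed before the lid is shut and the larger rocker is over (value of joint feed_key above 0.0025 m and (value of joint lid above 0.08 rad or value of joint large_rocker below 0.33 rad)).
It fails at once if the smaller rocker or the printer's small round button is pressed (value of joint small_rocker above 0.15 rad or value of joint cancel_button above 0.0025 m).
It fails at once if the power block is lifted, tipped or shifted more than 30 mm (height (world z) of power_block above 0.012 m or angle between power_block's own z axis and vertical above 0.12 rad or distance of power_block from where it was at the start of the episode above 0.03 m).
It fails at once if the lid is pulled farther open (value of joint lid above 1.1 rad).
It fails at once if a bystander is moved more than 30 mm, lifted or toppled (distance of any of pill_bottle, label_roll, carton from where it was at the start of the episode above 0.03 m or angle between any of pill_bottle, label_roll, carton's own z axis and vertical above 0.4 rad).
It also fails if it takes over 64 s, if anything falls off the work surface, if the arm or the gripper's body presses on something with over 40 N, if the wrist force passes 120 N, or if a joint passes its speed limit or range.

## Working session

There is one attempt and no reset: what is moved stays moved. The work goes in short steps, Python scripts to look and compute and a tool call to move; the robot and the scene stay as the last step left them, time stands still between calls to the robot, and variables do not carry over. Pictures are saved under pics/ and viewed, at most 10 in all, crops included, and the job is handed in when it is done.

Besides the shell and the picture viewer there is one more tool, called after "Call:" by a JSON object that holds its "method" and its "body". send_rows: Moves the arm, as the interface text tells. Shifts and turns lie within -1 to 1; 1 stands for 0.04 m of shift or 0.12 rad of turn. Its arguments: {"type":"object","properties":{"steps":{"type":"array"},"squeeze":{"type":"number"}},"required":["steps"]}

```bash
mkdir -p pics; ls; python3 - <<'E'
from workcell import env
import cv2,numpy as np
for n in("scene","side"):
    f=env.grab_frame(n); cv2.imwrite(f"pics/{n}0.png",f["pixels"][...,::-1]); np.savez(f"{n}0.npz",**f)
    print(n,f["intrinsics"].tolist(),f["cam_to_world"].round(3).tolist(),(f["depth"]>0).mean())
print(env.state())
E
```

```text
pics
scene [[471.8385764695752, 0.0, 315.536837319912], [0.0, 471.8385764695752, 197.70776610450764], [0.0, 0.0, 1.0]] [[0.825, 0.492, -0.279, 825.947], [0.565, -0.71, 0.42, -428.612], [0.008, -0.504, -0.864, 973.478], [0.0, 0.0, 0.0, 1.0]] 0.99605078125
side [[401.99805658423924, 0.0, 316.7844021147525], [0.0, 401.99805658423924, 199.85843003646832], [0.0, 0.0, 1.0]] [[-0.921, -0.196, 0.337, 235.668], [-0.39, 0.496, -0.776, 702.938], [-0.015, -0.846, -0.533, 597.719], [0.0, 0.0, 0.0, 1.0]] 0.99607421875
{'time_s': 0.1, 'qpos': array([-6.61768162e+01,  1.83503710e+01,  8.96978827e+01,  2.58187226e-04,
        7.20434711e+01, -1.14589047e+00]), 'qvel': array([ 0.09057703, -0.21084683, -0.18580563,  0.03415089, -0.11980477,
       -0.0218355 ]), 'effort': array([-1.49016760e-04, -4.13332665e+01, -2.32509989e+01,  7.27995462e-02,
        4.20993275e-02, -6.06923118e-05]), 'ee_pos': array([ 242.55143513, -520.8607361 ,  213.19074771]), 'ee_rot': array([-1.79908299e+02, -2.07976541e-03,  2.49689928e+01]), 'force': array([ 0.29120007, -0.02395877,  0.21713764]), 'torque': array([-0.01292978, -0.02373619,  0.0450806 ]), 'gripper_force': 0.0, 'gripper_width': 90.96630777747258}
```

View pics/scene0.png

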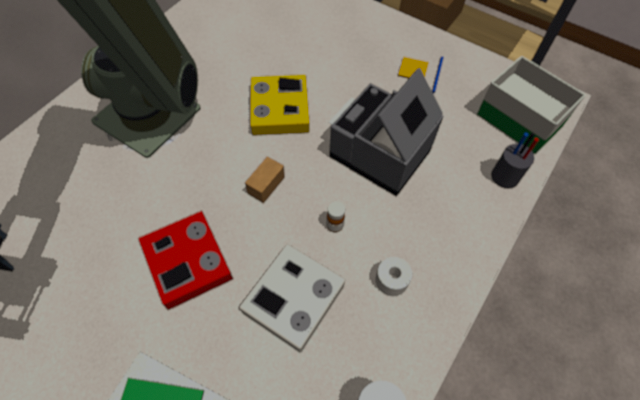

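View pics/side0.png

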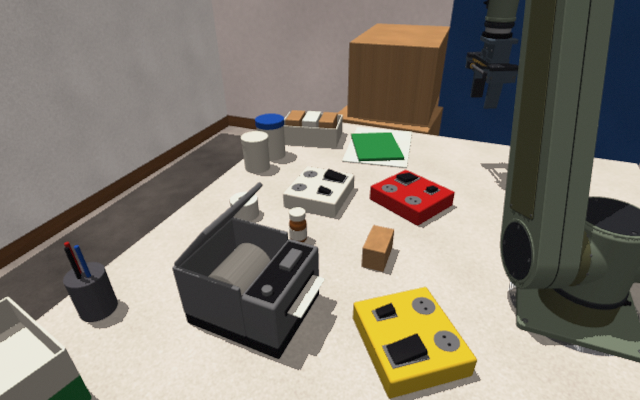

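The scene view shows three power blocks: white (292,297), red (185,258) and yellow (279,103). The white one fits the description, with its large rocker at about (268,301) and small rocker at (292,268). The printer is at (390,130) with its lid open. The side view shows the same printer with key (290,260), button (267,290) and lid top edge (258,187), and the white block at (320,190). I'll confirm with one crop and measure.

```bash
cat > h.py <<'E'
import numpy as np,cv2
def load(n): return dict(np.load(n+".npz"))
def ray(f,u,v):
    K=f["intrinsics"];T=f["cam_to_world"];d=T[:3,:3]@np.array([(u-K[0,2])/K[0,0],(v-K[1,2])/K[1,1],1]);return T[:3,3],d
def plane(f,u,v,z): o,d=ray(f,u,v);return o+d*(z-o[2])/d[2]
def cloud(f):
    K=f["intrinsics"];T=f["cam_to_world"];v,u=np.mgrid[:400,:640];Z=f["depth"]
    P=np.stack([(u-K[0,2])/K[0,0]*Z,(v-K[1,2])/K[1,1]*Z,Z],-1);return P@T[:3,:3].T+T[:3,3]
def tri(f,p,g,q):
    o,d=ray(f,*p);o2,e=ray(g,*q);s=np.linalg.lstsq(np.stack([d,-e],1),o2-o,rcond=None)[0]
    a,b=o+s[0]*d,o2+s[1]*e;return (a+b)/2,np.linalg.norm(a-b)
E
python3 - <<'E'
from h import *
s,d=load("scene0"),load("side0")
for f,n,(x0,x1,y0,y1),(px0,px1,py0,py1) in((s,"scene",(235,350,240,352),(320,445,65,195)),(d,"side",(280,360,160,218),(170,325,180,350))):
    P=cloud(f);im=f["pixels"].astype(int);br=im.sum(2)
    r=np.zeros(br.shape,bool);r[y0:y1,x0:x1]=1
    m=r&(P[...,2]>40)&(P[...,2]<50)&(im.min(2)>110)
    k,l=cv2.findContours(m.astype(np.uint8),0,2)[:2]
    c=max(k,key=cv2.contourArea);pts=P[...,:2][m].astype(np.float32)
    print(n,"block top z",np.median(P[m][:,2]),"rect xy",cv2.minAreaRect(np.array([plane(f,*p[0],45)[:2] for p in c],np.float32)))
    n2,L,st,ce=cv2.connectedComponentsWithStats((r&(br<150)&(P[...,2]>38)).astype(np.uint8))
    for i in range(1,n2):
        if st[i,4]>15: print(" dark",ce[i].round(1),st[i,4],np.median(P[L==i],0).round(1),plane(f,*ce[i],57).round(1))
    r[:]=0;r[py0:py1,px0:px1]=1
    m=r&(abs(P[...,2]-125)<4)
    print(" deck",m.sum(),cv2.minAreaRect(P[...,:2][m].astype(np.float32)))
    m=r&(abs(P[...,2]-135)<3)&(im.min(2)>0); 
    n2,L,st,ce=cv2.connectedComponentsWithStats(m.astype(np.uint8))
    for i in range(1,n2):
        if st[i,4]>15: print(" z135",ce[i].round(1),st[i,4],P[L==i].mean(0).round(1),cv2.minAreaRect(P[L==i][:,:2].astype(np.float32)))
    z=P[...,2]*r; v,u=np.unravel_index(z.argmax(),z.shape);print(" highest",u,v,P[v,u].round(1))
im=s["pixels"][60:360,230:450,::-1]
a=cv2.resize(s["pixels"][240:355,235:350,::-1],(400,400),interpolation=2);b=cv2.resize(s["pixels"][65:195,320:450,::-1],(400,400),interpolation=2)
cv2.imwrite("pics/crop.png",np.hstack([a,b]))
E
```

```text
scene block top z 45.217371422926476 rect xy ((614.8086547851562, -188.3831329345703), (149.67388916015625, 169.1034393310547), 1.3732726573944092)
 dark [292.7 267.9] 112 [ 586.6 -148.6   56.9] [ 586.1 -148.7   57. ]
 dark [269.  300.7] 442 [ 588.5 -232.2   57.8] [ 588.1 -232.    57. ]
 deck 1400 ((571.8823852539062, 240.80096435546875), (171.92665100097656, 200.38125610351562), 88.30094146728516)
 z135 [373.7  90.4] 34 [501.8 301.  135.1] ((502.1383361816406, 301.67108154296875), (14.902235984802246, 16.89236831665039), 2.0995066165924072)
 z135 [354.3 112.4] 154 [499.9 217.6 134.9] ((499.79376220703125, 217.9519500732422), (49.60282516479492, 22.98316764831543), 88.71875762939453)
 z135 [382.1 152.1] 111 [608.9 156.8 135. ] ((602.346923828125, 157.0080108642578), (134.80322265625, 11.805408477783203), 1.9021074771881104)
 highest 359 65 [ 825.9 -428.6  973.5]
side block top z 44.41731876668473 rect xy ((611.2199096679688, -181.03668212890625), (150.5070343017578, 174.396728515625), 1.2565685510635376)
 dark [334.2 175.7] 159 [ 583.1 -220.    54.4] [ 581.2 -217.4   57. ]
 dark [324.  190.2] 63 [ 581.1 -139.1   53.9] [ 578.3 -134.2   57. ]
 deck 2749 ((571.1673583984375, 243.2993927001953), (171.94573974609375, 200.62857055664062), 88.26624298095703)
 z135 [230.8 236.5] 311 [628.2 207.6 135.1] ((633.2576904296875, 207.9481201171875), (201.41366577148438, 96.7047119140625), 49.68915557861328)
 z135 [290.  257.7] 236 [498.  221.8 134.3] ((498.3159484863281, 220.66583251953125), (51.395652770996094, 21.979028701782227), 88.54765319824219)
 z135 [206.2 280.7] 185 [600.9 326.6 135.2] ((604.8648071289062, 326.5809326171875), (133.70831298828125, 8.622899055480957), 1.0982266664505005)
 z135 [266.2 288.3] 70 [500.5 303.9 134.1] ((500.1367492675781, 304.0428466796875), (16.603424072265625, 16.333208084106445), 41.88679122924805)
 highest 256 180 [235.7 702.9 597.7]
```

View pics/crop.png

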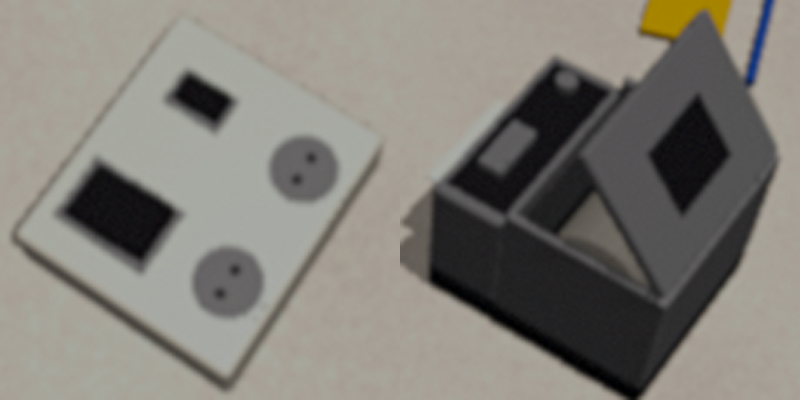

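The crop confirms the white block: black large rocker at lower left, small rocker above it, and sockets on the +x side. In the printer crop the lid is open, with the long key and round button on the deck. First I raise the tool, square it up and shut the fingers.

Call:
{"method": "send_rows", "body": {"steps": [[[0,0,-0.4,0.91,0],[0,0,-0.4,0.91,0],[0,0,-0.4,0.91,0],[0,0,-0.4,0.91,0],[0,0,-0.3,0,0]]], "squeeze": 10}}

```text
time_s: 0.52
ee_pos: [242.8, -521.4, 290.9]
ee_rot: [180.0, -0.0, -0.3]
force: [0.3, -0.4, 0.5]
gripper_width: 61.0
gripper_force: 0.0
```

```bash
python3 - <<'E'
from h import *
yaw=np.radians(-1.6);R=np.array([[np.cos(yaw),-np.sin(yaw)],[np.sin(yaw),np.cos(yaw)]])
for n in("scene0","side0"):
    f=load(n);P=cloud(f)[f["depth"]>0]
    q=np.c_[(P[:,:2]-[571.5,242])@R,P[:,2]]
    m=(abs(q[:,0])<105)&(abs(q[:,1])<70)&(q[:,2]>165)&(q[:,2]<270);p=q[m]
    t=p[p[:,2]>p[:,2].max()-4]
    print(n,m.sum(),"top",p[:,2].max(),t.mean(0).round(1),"slope fit",np.polyfit(p[:,0],p[:,2],1),"angle",np.arctan(-np.polyfit(p[:,0],p[:,2],1)[0]), "y range",q[(abs(q[:,0])<105)&(abs(q[:,1])<110)&(q[:,2]>175)&(q[:,2]<270)][:,1].min())
E
```

```text
scene0 2188 top 242.71816580376924 [ 15.9  -7.1 240.1] slope fit [ -1.1159592  257.64295833] angle 0.8401455904189259 y range -85.71692879432763
side0 562 top 240.1385875688481 [ 13.3   5.1 238. ] slope fit [ -1.29891892 251.10239758] angle 0.9146986017322213 y range -80.30284222118232
```

Call:
{"method": "send_rows", "body": {"steps": [[[0.4,-0.86,0,0,0],[0.4,-0.86,0,0,0],[0.4,-0.86,0,0,0],[0.4,-0.86,0,0,0],[0.4,-0.86,0,0,0]]]}}

```text
time_s: 0.93
ee_pos: [323.0, -347.5, 289.5]
ee_rot: [-180.0, 0.0, -0.1]
force: [0.8, -0.5, 0.3]
gripper_width: 27.4
gripper_force: 0.0
```

Call:
{"method": "send_rows", "body": {"steps": [[[0.4,-0.86,0,0,0],[0.4,-0.86,0,0,0],[0.4,-0.86,0,0,0],[0.4,-0.86,0,0,0],[0.4,-0.86,0,0,0]]]}}

```text
time_s: 1.35
ee_pos: [403.2, -175.6, 289.8]
ee_rot: [-180.0, 0.0, -0.1]
force: [1.0, -0.1, 0.8]
gripper_width: 0.8
gripper_force: 0.0
```

Call:
{"method": "send_rows", "body": {"steps": [[[0.4,-0.86,0,0,0],[0.4,-0.86,0,0,0],[0.4,-0.86,0,0,0],[0.4,-0.86,0,0,0],[0.4,-0.86,0,0,0]]]}}

```text
time_s: 1.77
ee_pos: [483.4, -3.6, 289.7]
ee_rot: [180.0, 0.0, -0.0]
force: [0.7, -0.8, -0.1]
gripper_width: 0.2
gripper_force: 0.0
```

Call:
{"method": "send_rows", "body": {"steps": [[[0.4,-0.86,0,0,0],[0.4,-0.86,0,0,0],[0.4,-0.86,0,0,0],[0.4,-0.86,0,0,0],[0,0,0,0,0]]]}}

```text
time_s: 2.18
ee_pos: [549.3, 137.7, 288.4]
ee_rot: [-179.8, 0.0, 0.2]
force: [-1.0, 0.3, -0.4]
gripper_width: 0.1
gripper_force: 0.0
```

Call:
{"method": "send_rows", "body": {"steps": [[[0.4,-0.86,0,0,0],[0.4,-0.86,0,0,0],[0.42,-0.86,0,0,0],[0,0,0.3,0,0],[0,0,0.3,0,0]]]}}

```text
time_s: 2.6
ee_pos: [596.9, 236.9, 264.7]
ee_rot: [180.0, 0.0, 0.1]
force: [0.2, -0.1, 0.3]
gripper_width: 0.6
gripper_force: 0.0
```

Call:
{"method": "send_rows", "body": {"steps": [[[0,0,0.25,0,0],[0,0,0.25,0,0],[0,0,0.25,0,0],[0,0,0.25,0,0],[0,0,0.25,0,0]]]}}

```text
time_s: 3.02
ee_pos: [596.2, 234.8, 216.9]
ee_rot: [-179.9, -0.1, -0.1]
force: [0.7, -0.5, 1.9]
gripper_width: 0.6
gripper_force: 0.8
```

Call:
{"method": "send_rows", "body": {"steps": [[[0,0,0.25,0,0],[0,0,0.25,0,0],[0,0,0.25,0,0],[0,0,0.25,0,0],[0,0,0.25,0,0]]]}}

```text
time_s: 3.43
ee_pos: [596.1, 235.0, 164.7]
ee_rot: [180.0, 0.0, -0.1]
force: [-1.4, 0.1, 2.1]
gripper_width: 0.3
gripper_force: 1.0
```

Call:
{"method": "send_rows", "body": {"steps": [[[0,0,0.1,0,0],[0,0,0.1,0,0],[0,0,0.05,0,0],[0,0,0.05,0,0],[0,0,0.05,0,0]]]}}

```text
time_s: 3.85
ee_pos: [596.5, 235.2, 152.1]
ee_rot: [-180.0, -0.0, -0.1]
force: [-1.3, -0.6, 1.8]
gripper_width: 0.7
gripper_force: 0.9
```

Call:
{"method": "send_rows", "body": {"steps": [[[0,0,0.05,0,0],[0,0,0.05,0,0],[0,0,0.05,0,0],[0,0,0,0,0],[0,0,0,0,0]]]}}

```text
time_s: 4.27
ee_pos: [596.5, 235.3, 150.1]
ee_rot: [-179.9, -0.2, -0.1]
force: [-7.7, -1.8, 18.4]
gripper_width: 0.3
gripper_force: 9.0
```

Call:
{"method": "send_rows", "body": {"steps": [[[0,0,0,0,0],[0,0,-0.3,0,0],[0,0,-0.6,0,0],[0,0.9,-0.2,0,0],[0,0.9,0,0,0]]]}}

```text
time_s: 4.68
ee_pos: [598.1, 164.2, 192.6]
ee_rot: [-179.9, -0.4, 0.2]
force: [0.1, 0.1, 0.3]
gripper_width: 0.7
gripper_force: 0.0
```

Call:
{"method": "send_rows", "body": {"steps": [[[0.05,0.95,0,0,0],[0.05,0.95,0,0,0],[0.05,0.95,0,0,0],[0.05,0.95,0,0,0],[0.05,0.95,0,0,0]]]}}

```text
time_s: 5.1
ee_pos: [606.3, -28.8, 190.1]
ee_rot: [180.0, -0.1, -0.0]
force: [1.2, 0.5, -0.4]
gripper_width: 0.5
gripper_force: 0.0
```

```bash
python3 - <<'E'
from workcell import env
from h import *
yaw=np.radians(-1.6);R=np.array([[np.cos(yaw),-np.sin(yaw)],[np.sin(yaw),np.cos(yaw)]])
for n in("scene","side"):
    f=env.grab_frame(n);np.savez(n+"1.npz",**f);P=cloud(f)[f["depth"]>0]
    q=np.c_[(P[:,:2]-[571.5,242])@R,P[:,2]]
    m=(q[:,0]>-30)&(q[:,0]<85)&(abs(q[:,1])<75)&(q[:,2]>130)&(q[:,2]<190);p=q[m]
    print(n,m.sum(),p[:,2].min(),p[:,2].max(),np.polyfit(p[:,0],p[:,2],1))
f=load("scene1");g=load("side1")
cv2.imwrite("pics/after_lid.png",np.hstack([f["pixels"][:,150:540],g["pixels"][:,100:500]])[...,::-1])
E
```

```text
scene 2527 145.365135034035 156.09960018221818 [1.14867446e-03 1.50401792e+02]
side 3392 146.90246036769543 152.53399624856303 [2.08857471e-03 1.49563303e+02]
```

View pics/after_lid.png

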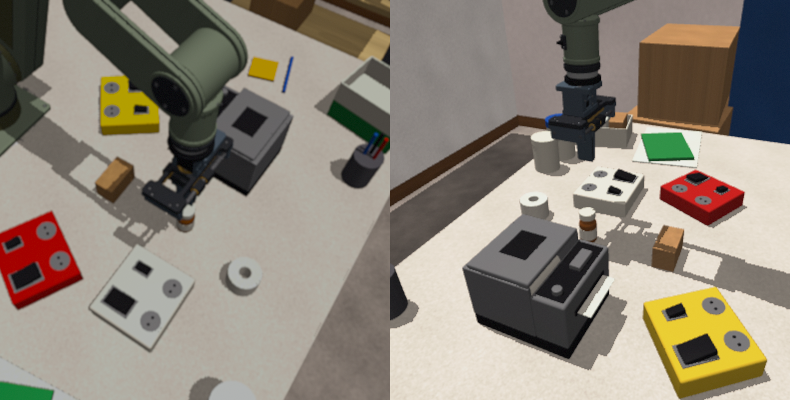

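The lid is shut and level at 150 mm in both views: its top is at about (255,120) in the left half and (530,245) in the right. The white block is unmoved. Next is the larger rocker.

Call:
{"method": "send_rows", "body": {"steps": [[[0.06,0.95,0,0,0],[0.06,0.95,0,0,0],[0.06,0.95,0,0,0],[0.06,0.95,0,0,0],[0,0.9,0,0,0]]]}}

```text
time_s: 5.62
ee_pos: [616.1, -216.2, 189.9]
ee_rot: [180.0, -0.1, -0.0]
force: [-0.2, -0.1, -0.7]
gripper_width: 0.5
gripper_force: 0.0
```

Call:
{"method": "send_rows", "body": {"steps": [[[0,0,0,0,0],[0,0,0.8,0,0],[0,0,0.8,0,0],[0,0,0.8,0,0],[0,0,0,0,0]]]}}

```text
time_s: 6.03
ee_pos: [611.4, -212.4, 87.3]
ee_rot: [-179.7, 0.7, -0.0]
force: [-1.6, 0.5, -0.8]
gripper_width: 0.3
gripper_force: 0.0
```

Call:
{"method": "send_rows", "body": {"steps": [[[0.1,0.3,0,0,0],[0,0.08,0,0,0],[0,0,0,0,0],[0,0,0,0,0],[0,0,0,0,0]]]}}

```text
time_s: 6.45
ee_pos: [620.3, -230.4, 95.7]
ee_rot: [179.9, -0.2, -0.1]
force: [-0.8, 0.3, 0.4]
gripper_width: 0.1
gripper_force: 0.0
```

Call:
{"method": "send_rows", "body": {"steps": [[[-0.05,-0.02,0.3,0,0],[0,0,0.3,0,0],[0,0,0.1,0,0],[0,0,0,0,0],[0,0,0,0,0]]]}}

```text
time_s: 6.87
ee_pos: [617.4, -229.1, 65.7]
ee_rot: [-180.0, 0.0, -0.1]
force: [-0.7, -0.0, 0.4]
gripper_width: 0.3
gripper_force: 0.0
```

Call:
{"method": "send_rows", "body": {"steps": [[[0,0,0.05,0,0],[0,0,0.05,0,0],[0,0,0.05,0,0],[0,0,0.05,0,0],[0,0,0,0,0]]]}}

```text
time_s: 7.28
ee_pos: [618.3, -229.4, 58.3]
ee_rot: [180.0, -0.1, -0.1]
force: [0.8, -0.0, 2.2]
gripper_width: 0.6
gripper_force: 1.1
```

Call:
{"method": "send_rows", "body": {"steps": [[[0,0,0.05,0,0],[0,0,0.05,0,0],[0,0,0.05,0,0],[0,0,0,0,0],[0,0,0,0,0]]]}}

```text
time_s: 7.7
ee_pos: [617.9, -229.5, 53.0]
ee_rot: [180.0, -0.1, -0.1]
force: [1.0, 0.5, 8.3]
gripper_width: 0.8
gripper_force: 4.1
```

Call:
{"method": "send_rows", "body": {"steps": [[[0,0,0.04,0,0],[0,0,0.04,0,0],[0,0,0,0,0],[0,0,0,0,0],[0,0,0,0,0]]]}}

```text
time_s: 8.12
ee_pos: [618.0, -229.5, 52.5]
ee_rot: [179.9, -0.1, -0.1]
force: [-2.4, 1.1, 20.0]
gripper_width: 0.3
gripper_force: 9.8
```

Call:
{"method": "send_rows", "body": {"steps": [[[0,0,-0.4,0,0],[0,0,-0.9,0,0],[0,0,-0.9,0,0],[0,0,-0.9,0,0],[0,0,-0.6,0,0]]]}}

```text
time_s: 8.53
ee_pos: [617.3, -229.5, 199.4]
ee_rot: [179.9, -0.1, -0.1]
force: [0.7, 0.2, 0.0]
gripper_width: 0.4
gripper_force: 0.0
```

Call:
{"method": "send_rows", "body": {"steps": [[[-0.25,-0.95,0,0,0],[-0.25,-0.95,0,0,0],[-0.25,-0.95,0,0,0],[-0.25,-0.95,0,0,0],[-0.25,-0.95,0,0,0]]]}}

```text
time_s: 8.95
ee_pos: [565.6, -37.9, 195.6]
ee_rot: [180.0, 0.2, -0.1]
force: [0.2, 0.3, -0.2]
gripper_width: 0.6
gripper_force: 0.0
```

```bash
python3 - <<'E'
from workcell import env
from h import *
for n,(x0,x1,y0,y1) in (("scene",(235,350,240,352)),("side",(280,360,160,218))):
    f=env.grab_frame(n);np.savez(n+"2.npz",**f)
    for g in(load(n+"0"),f):
        P=cloud(g);r=np.zeros((400,640),bool);r[y0:y1,x0:x1]=1
        m=r&(g["pixels"].astype(int).sum(2)<150)&(P[...,2]>38)
        k,L,st,ce=cv2.connectedComponentsWithStats(m.astype(np.uint8))
        for i in range(1,k):
            if st[i,4]>30:
                p=P[L==i];print(n,ce[i].round(),st[i,4],"x->z slope",np.polyfit(p[:,0],p[:,2],1)[0].round(3),p.mean(0).round(1))
a=load("scene2")["pixels"][240:355,235:350];b=load("side2")["pixels"][150:225,270:370]
cv2.imwrite("pics/rock.png",np.hstack([cv2.resize(a,(400,400)),cv2.resize(b,(400,400))])[...,::-1])
E
```

```text
scene [293. 268.] 112 x->z slope 3.312 [ 588.3 -151.2   65.2]
scene [269. 301.] 442 x->z slope 2.396 [ 589.6 -233.5   63.9]
scene [293. 268.] 107 x->z slope 0.168 [ 586.1 -148.5   56.9]
scene [268. 300.] 441 x->z slope -0.217 [ 585.3 -232.2   57.2]
side [334. 176.] 159 x->z slope 0.168 [ 583.  -222.1   54.2]
side [324. 190.] 63 x->z slope 0.124 [ 580.9 -140.5   52.9]
side [336. 176.] 141 x->z slope -1.265 [ 575.3 -213.9   58.4]
side [324. 190.] 62 x->z slope 0.124 [ 581.  -140.3   53.1]
```

View pics/rock.png

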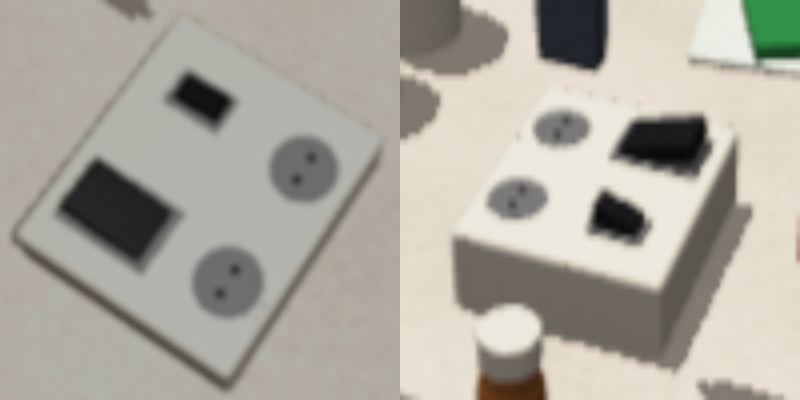

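The larger rocker, at about (120,210) in the left crop, is fully over: its slope is now −0.217. The smaller rocker at (205,100) is unchanged and the block has not moved. Now the key.

Call:
{"method": "send_rows", "body": {"steps": [[[-0.23,-0.9,0,0,0],[-0.23,-0.9,0,0,0],[-0.23,-0.9,0,0,0],[-0.23,-0.9,0,0,0],[-0.23,-0.9,0,0,0]]]}}

```text
time_s: 9.47
ee_pos: [520.7, 141.3, 195.8]
ee_rot: [179.9, 0.1, -0.1]
force: [0.8, -0.0, 0.5]
gripper_width: 0.6
gripper_force: 0.0
```

Call:
{"method": "send_rows", "body": {"steps": [[[-0.23,-0.9,0,0,0],[-0.2,-0.7,0,0,0],[0,0,0,0,0],[0,0,0,0,0],[0,0,0,0,0]]]}}

```text
time_s: 9.88
ee_pos: [504.6, 203.8, 196.0]
ee_rot: [179.9, 0.1, -0.1]
force: [0.2, -0.0, 0.5]
gripper_width: 0.2
gripper_force: 0.0
```

Call:
{"method": "send_rows", "body": {"steps": [[[-0.16,-0.36,0,0,0],[0,0,0.6,0,0],[0,0,0.6,0,0],[0,0,0.1,0,0],[0,0,0,0,0]]]}}

```text
time_s: 10.3
ee_pos: [497.5, 217.4, 143.1]
ee_rot: [179.9, 0.2, -0.2]
force: [0.1, -0.1, 0.3]
gripper_width: 0.5
gripper_force: 0.0
```

Call:
{"method": "send_rows", "body": {"steps": [[[0,0,0,0,0],[0,0,0,0,0],[0,0,0.05,0,0],[0,0,0.05,0,0],[0,0,0,0,0]]]}}

```text
time_s: 10.72
ee_pos: [498.3, 219.2, 140.9]
ee_rot: [-180.0, -0.0, -0.1]
force: [0.5, 0.2, -0.6]
gripper_width: 0.6
gripper_force: 0.0
```

Call:
{"method": "send_rows", "body": {"steps": [[[0,0,0.06,0,0],[0,0,0.06,0,0],[0,0,0.06,0,0],[0,0,0.06,0,0],[0,0,0,0,0]]]}}

```text
time_s: 11.13
ee_pos: [498.3, 219.3, 131.0]
ee_rot: [180.0, -0.0, -0.1]
force: [-0.9, -0.6, 2.8]
gripper_width: 0.3
gripper_force: 1.7
```

Call:
{"method": "send_rows", "body": {"steps": [[[0,0,0.03,0,0],[0,0,0,0,0],[0,0,0,0,0],[0,0,0,0,0],[0,0,0,0,0]]]}}

```text
time_s: 11.55
ee_pos: [498.4, 219.3, 130.2]
ee_rot: [-180.0, -0.0, -0.1]
force: [-1.1, 0.0, 6.5]
gripper_width: 0.6
gripper_force: 2.7
```

Nearly at the stop. I press 1 mm more to be sure, then hold.

Call:
{"method": "send_rows", "body": {"steps": [[[0,0,0.03,0,0],[0,0,0,0,0],[0,0,0,0,0],[0,0,0,0,0],[0,0,0,0,0]]]}}

```text
time_s: 11.97
ee_pos: [498.4, 219.4, 130.1]
ee_rot: [-180.0, -0.1, -0.1]
force: [-2.7, -1.1, 12.1]
gripper_width: 0.6
gripper_force: 5.7
```

Call:
{"method": "send_rows", "body": {"steps": [[[0,0,0,0,0],[0,0,0,0,0],[0,0,0,0,0],[0,0,0,0,0],[0,0,0,0,0]]]}}

```text
time_s: 12.38
ee_pos: [498.4, 219.4, 130.2]
ee_rot: [-180.0, -0.1, -0.1]
force: [-2.8, -0.0, 11.9]
gripper_width: 0.6
gripper_force: 5.7
```

Call:
{"method": "send_rows", "body": {"steps": [[[0,0,0,0,0],[0,0,0,0,0],[0,0,0,0,0],[0,0,0,0,0],[0,0,0,0,0]]]}}

```text
time_s: 12.8
ee_pos: [498.4, 219.4, 130.1]
ee_rot: [-180.0, -0.1, -0.1]
force: [-3.0, -0.2, 11.4]
gripper_width: 0.7
gripper_force: 5.7
```

Call:
{"method": "send_rows", "body": {"steps": [[[0,0,0,0,0],[0,0,0,0,0],[0,0,0,0,0],[0,0,0,0,0],[0,0,0,0,0]]]}}

```text
time_s: 13.22
ee_pos: [498.4, 219.4, 130.2]
ee_rot: [-180.0, -0.1, -0.1]
force: [-2.3, -0.2, 11.4]
gripper_width: 0.5
gripper_force: 5.7
```

Call:
{"method": "send_rows", "body": {"steps": [[[0,0,0,0,0],[0,0,0,0,0],[0,0,0,0,0],[0,0,0,0,0],[0,0,0,0,0]]]}}

```text
time_s: 13.63
ee_pos: [498.4, 219.4, 130.1]
ee_rot: [-180.0, -0.1, -0.1]
force: [-2.2, -1.1, 12.0]
gripper_width: 0.4
gripper_force: 5.7
```

Call:
{"method": "send_rows", "body": {"steps": [[[0,0,0,0,0],[0,0,-0.3,0,0],[0,0,-0.8,0,0],[0,0,-0.8,0,0],[0,0,0,0,0]]]}}

```text
time_s: 14.05
ee_pos: [501.5, 220.6, 210.3]
ee_rot: [-179.8, -0.6, -0.1]
force: [0.4, 1.1, 0.6]
gripper_width: 0.2
gripper_force: 0.0
```

Call:
{"method": "send_rows", "body": {"steps": [[[0,0.8,0,0,0],[0,0.8,0,0,0],[0,0.8,0,0,0],[0,0.8,0,0,0],[0,0,0,0,0]]]}}

```text
time_s: 14.47
ee_pos: [497.5, 86.8, 203.9]
ee_rot: [179.8, 0.1, -0.3]
force: [-0.2, -0.0, 0.3]
gripper_width: 0.1
gripper_force: 0.0
```

```bash
python3 - <<'E'
from workcell import env
from h import *
yaw=np.radians(-1.6);R=np.array([[np.cos(yaw),-np.sin(yaw)],[np.sin(yaw),np.cos(yaw)]])
for n in("scene","side"):
    f=env.grab_frame(n);P=cloud(f)
    for g in (cloud(load(n+"0")),P):
        q=np.c_[(g[...,:2].reshape(-1,2)-[571.5,242])@R,g[...,2].ravel()]
        box=lambda x0,x1,y0,y1:q[(q[:,0]>x0)&(q[:,0]<x1)&(q[:,1]>y0)&(q[:,1]<y1)&(q[:,2]<160)&(q[:,2]>115)][:,2]
        print(n,"key",np.median(box(-78,-66,-42,-8)),"button",np.median(box(-76,-68,54,62)),"lid",np.median(box(-25,0,-60,60)) )
E
```

```text
scene key 135.38056745726078 button 135.18325362653263 lid nan
scene key 135.59684465778992 button 134.8807241567796 lid 150.32051091673463
side key 134.56999261515836 button 134.80016579646795 lid nan
side key 134.7851766421017 button 134.4384614832564 lid 149.3999837778179
  return _methods._mean(a, axis=axis, dtype=dtype,
  ret = ret.dtype.type(ret / rcount)
```

The key is back up, the round button is as found and the lid is shut, so I hand the job in.

```bash
python3 -c "
from workcell import env
print(env.job_done())"
```

```text
the job is handed in; nothing more can be done
None
```

I pushed the lid fully shut, tipped the larger rocker fully over and held the long key at its stop for about 2 s before it sprang back up; the job is handed in, but no verdict was returned.

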